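Snap the splash cover onto the dosing controller

TASK

Close the open dosing controller box: of the two grey covers on the bench take the one whose four holes match the box's four white snap standoffs, feel or look for where the standoffs stand, lay it over them with its grip bar up, and press it down, keeping it nearly level, until every standoff has clicked through and the cover sits fully home on all four. The cover is brittle, so never press it on the box with more than about 90 newtons; leave the other cover, the marker and the forceps where they lie, and let go at the end.

Things in the scene. Friction and masses are not known exactly. Their poses are not given: they have to be found in the camera images.
- housing: Open white plastic box fixed to the bench, 152 mm along its x, 124 along y, walls 32 mm high, two grey cable glands 16 mm out of its +x wall; yaw up to 0.35 rad. Origin: centre of its underside, z up. Inside is a black mounting plate with four white snap standoffs, at (+52,+40), (+52,-40), (-52,+24), (-52,-24) mm from the plate's own centre, axes as the box's.
- cover: Matching cover: grey plate 140 mm along x, 110 along y, 5 thick, 0.2 kg, lying flat, yaw up to 0.35 rad. Origin: centre of its underside, z up. Grip bar on its middle: 50 mm along x, 14 wide (y), from 5 to 35 mm above the origin. Four square through holes, 14 mm wide, in the standoffs' trapezoid. Its top is free to press on between the holes of either end, around (+52,0) and (-52,0) mm.
- spare_cover: The other cover, for another box: same size and grip bar, but its four 14 mm holes form a rectangle, (+52,+40), (+52,-40), (-52,+40), (-52,-40) mm, so it does not fit. Origin: centre of its underside. Leave it alone.
- cover_hole0 (a point): Centre of the cover's hole at (+52,+40) mm, at its underside. Each standoff: post 17 mm across up to a shoulder 40 mm above the bench, where the cover must rest; above that a pin 11 mm across up to 53 mm above the bench, tapering to 6 mm across at its tip, 60 mm above the bench. Holes are 14 mm wide, so a cover more than about 4 mm off stops on the tips.
- cover_hole1 (a point): Centre of the hole at (+52,-40) mm, underside. From each pin two springy rounded noses stick out along x to 8.5 mm from the pin's axis: a cover laid over the pins drops by its weight until it stops on them with its underside about 51 mm above the bench. Pushed down, it squeezes them in; they snap out above it and hold it down.
- cover_hole2 (a point): Centre of the hole at (-52,+24) mm, underside. Pushing past the noses takes 5 to 9 N per standoff: 12 to 18 N when pressing midway between the two standoffs of one end of the cover. The clicked cover cannot be lifted off lightly.
- cover_hole3 (a point): Centre of the hole at (-52,-24) mm, underside.
- marker: Marker pen, 135 mm long, 18 mm thick, lying loose on the bench between the work pieces. Origin: centre of its underside. Leave it alone.
- forceps: Steel forceps, 138 mm long, 10 mm high, lying loose on the bench between the work pieces. Origin: centre of its underside. Leave them alone.
- box_mid (a point): Point 40 mm above the box's origin. The mounting plate is clamped off-centre, differently each time: up to 9 mm either way along the box's x and 8 mm along its y, not turned. This is NOT reported: find it by touch or by camera. The home cover's origin then lies that much beside this point, at its height (40 mm above the bench), x axes alike.

How it is judged:
By the outcome, as a careful person would: the job done as asked, in the order asked, and still so for the second after the job is handed in, with the robot touching nothing.
It also fails if it takes over 67 s, if anything falls off the work surface, if the arm or the gripper's body presses on something with over 40 N, if the wrist force passes 120 N, or if a joint passes its speed limit or range.

ROBOT

A 6-joint arm with a two-finger parallel gripper is mounted at the origin on a cart in front of the work surface, level with it; the furniture and walls round the work are solid. World frame = base frame: x ahead of the robot, y to its left, z up, the work surface at z = 0. Lengths are in mm, angles in rad, forces in N, time in s.
With the tool pointing down it reaches from about 350 to 975 mm from the base axis. Payload 7.1 kg.
Tool frame: the origin (TCP) lies at the very end of the fingers, on their centre line; the grasp point (between the pads) lies 19 mm behind it; z points along the fingers, y is the line along which they close (so a half turn about z gives the same grasp; the last joint's range is limited). The gripper opens to 88 mm and grips with 3 to 60 N. Pads are 20 mm wide; open, the fingers measure 115 mm over their backs; the gripper's body (75 mm by 178 mm) begins 61 mm behind the grasp point.
Start: joints at [1.295, 0.423, 1.63, -0, 1.089, -0.019], TCP at [158.71, 604.496, 222.675] pointing down, gripper open.
Joint ranges: [-3, 3], [-0.9, 2.11], [0.09, 2.58], [-1.31, 4.45], [0.11, 2.69], [-2.54, 2.54]. Speed limits (rad/s): [2.39, 2.39, 3.01, 3.14, 3.14, 3.14].

INTERFACE

Orientations are given as a rotation vector (axis times angle).
In Python, from workcell import * gives the robot as it stands.
- The arm moves only by the tool step_arm, never from a script. Its argument "deltas" is a list of rows, each a list of 3 entries, a list of its own where there are three numbers: the shift along the tool's x, y, z in units of 300 mm (1.0 is 300 mm), then the turn, a rotation vector about the tool's x, y, z in units of 1.5 rad (1.0 is 1.5 rad), then the gripper command: -1 is shut, 1 is fully open, values between are in proportion. In form: [[[dx, dy, dz], [rx, ry, rz], gripper], ...]. A call has 1 to 20 rows; each row is the pose to reach, as a shift and turn from the pose commanded when the call began, along the tool's axes at that moment; what a row does not reach only later rows make up. A row lasts 1/12 s, in which the tool goes at most 41.7 mm and 7.16 degrees, less where a joint would pass 70% of its speed; a pose out of reach is approached as far as the arm can. A call with a number of a shift or a turn outside -1 to 1 is refused whole. A call with a gripper value outside its range is refused whole. The fingers move at their own pace and stop on an object; the grip force is fixed at half the most. Time passes only in rows, so rows that repeat a pose let the fingers close. It gives the time, the measured TCP pose, the force, the opening and the grip force at its end, in the units of the state.
- get_obs(): the state, without advancing time (a new reading comes with each control period).
- get_image(name): name is "side" or "top" or "wrist"; returns a dict with "pixels" (420x560x3 uint8, red, green, blue), "fx", "fy", "cx", "cy" (pixels), "dist_coeffs" ([k1, k2, p1, p2, k3] as OpenCV has them; the pictures are not rectified), "T" (4x4, takes a point from camera to world coordinates). Camera axes: x right, y down, z forward; pixel columns grow to the right and rows downward; lengths in mm; the calibration is good to about 2 mm. A picture is of the moment at which its call begins. There is no depth.
- close_job(): hands the job in; it is judged then, once.
The state is a dict: "t": time; "qpos": joint angles; "qvel": joint speeds; "joint_torque": joint torques, N m; "ee_pos": TCP position; "orientation": TCP orientation; "ft_force": force on the tool from outside, world axes, zero at the start; "moment": the same for the moment, N m; "width": finger opening in mm; "grasp_force": force on a finger pad.
Only numpy, scipy, OpenCV 4.12 (cv2) and the standard library are available. Lean on these libraries where they do the work, as an engineer would, in place of code of your own. Each camera call takes 0.05 s, during which the arm holds its last target. There are 200 camera calls.

## Working session

There is one attempt and no reset: what is moved stays moved. The work goes in short steps, Python scripts to look and compute and a tool call to move; the robot and the scene stay as the last step left them, time stands still between calls to the robot, and variables do not carry over. Pictures are saved under pics/ and viewed, at most 10 in all, crops included, and the job is handed in when it is done.

Besides the shell and the picture viewer there is one more tool, called after "Request:" as a command line: name --argument value ..., lists and objects as JSON in quotes. step_arm: Moves the arm, as the interface text tells. Its arguments: {"type":"object","properties":{"deltas":{"type":"array","items":{"type":"array"}}},"required":["deltas"]}

```bash
mkdir -p pics; cat > h.py <<'E'
from workcell import *
import numpy as np, cv2
from scipy.spatial.transform import Rotation as R
def cam(n,f=None):
    im=get_image(n)
    if f: cv2.imwrite('pics/'+f,im['pixels'][:,:,::-1])
    return im
def ray(im,uv,z):
    K=np.array([[im['fx'],0,im['cx']],[0,im['fy'],im['cy']],[0,0,1.]])
    p=cv2.undistortPoints(np.array(uv,float).reshape(-1,1,2),K,np.array(im['dist_coeffs'],float)).reshape(-1,2)
    T=np.array(im['T']); d=np.c_[p,np.ones(len(p))]@T[:3,:3].T; o=T[:3,3]
    return o+d*((z-o[2])/d[:,2])[:,None]
def proj(im,P):
    K=np.array([[im['fx'],0,im['cx']],[0,im['fy'],im['cy']],[0,0,1.]])
    Ti=np.linalg.inv(np.array(im['T']))
    return cv2.projectPoints(np.array(P,float).reshape(-1,1,3),cv2.Rodrigues(Ti[:3,:3])[0],Ti[:3,3],K,np.array(im['dist_coeffs'],float))[0].reshape(-1,2)
E
python3 - <<'E'
from h import *
a=cam('top','top.png'); cam('side','side.png')
print(np.round(a['T'],2)); o=get_obs(); print(o['ee_pos'],o['orientation'],o['t'])
E
```

```text
[[ 3.0000e-02 -9.9000e-01  1.3000e-01  3.9193e+02]
 [-1.0000e+00 -3.0000e-02 -1.0000e-02  2.6180e+01]
 [ 1.0000e-02 -1.3000e-01 -9.9000e-01  9.9016e+02]
 [ 0.0000e+00  0.0000e+00  0.0000e+00  1.0000e+00]]
[158.58569824 604.03225643 221.99396707] [-4.02219543e-01 -3.11553621e+00  2.12850052e-03] 0.1
```

View pics/top.png

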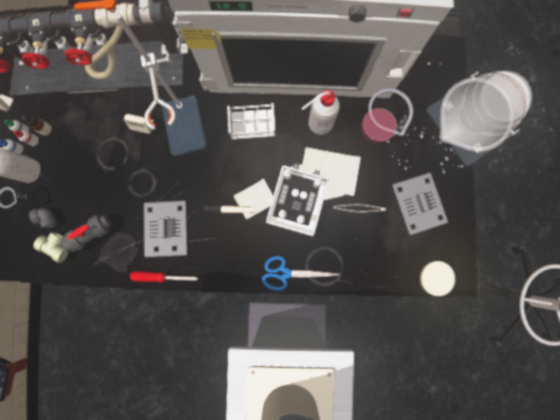

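View pics/side.png

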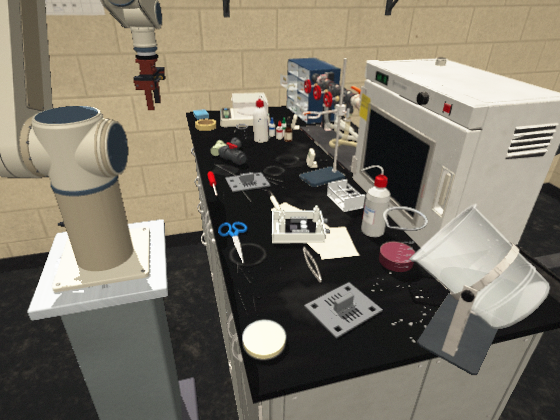

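The top view shows the box at about (297,200) and the covers at (165,228) and (420,203). The marker and forceps lie on either side of the box. I'll enlarge those three regions.

```bash
python3 - <<'E'
from h import *
a=cv2.imread('pics/top.png')
c=[cv2.resize(a[y-40:y+40,x-40:x+40],(400,400)[:2],interpolation=cv2.INTER_CUBIC)[:, :] for x,y in((165,228),(297,200),(420,203))]
c=[cv2.resize(i,(266,266)) for i in c]
cv2.imwrite('pics/crop.png',np.hstack(c))
im=get_image('top')
for n,uv,z in(('L',(165,228),5),('box',(297,200),32),('R',(420,203),5)): print(n,ray(im,[uv],z).round())
E
```

```text
L [[451. 336.   5.]]
box [[530.  -5.  32.]]
R [[ 536. -334.    5.]]
```

View pics/crop.png

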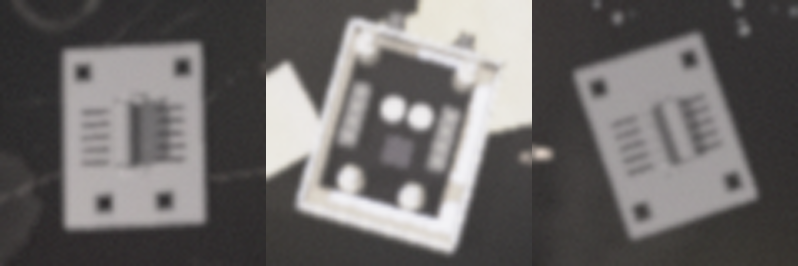

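Left cover has the trapezoid holes (narrow end toward −x), so it is the match; the right one is the rectangle. Now I'll measure the poses.

```bash
cat >> h.py <<'E'
def blobs(mask,lo,hi):
    n,l,s,c=cv2.connectedComponentsWithStats(mask.astype(np.uint8))
    return [(c[i],s[i,4]) for i in range(1,n) if lo<=s[i,4]<=hi]
def fit(A,B):
    # rigid 2D: B = Rz(th) A + t
    A=np.array(A,float);B=np.array(B,float);a=A-A.mean(0);b=B-B.mean(0)
    th=np.arctan2((a[:,0]*b[:,1]-a[:,1]*b[:,0]).sum(),(a*b).sum())
    c,s=np.cos(th),np.sin(th);M=np.array([[c,-s],[s,c]])
    t=B.mean(0)-M@A.mean(0); return t,th,np.linalg.norm(A@M.T+t-B,axis=1)
TR=np.array([[52,40],[52,-40],[-52,24],[-52,-24]])
def rel(target,yaw,o=None):
    """target TCP xyz, yaw of tool y-axis line = cover y -> tool-frame units"""
    o=o or get_obs(); r=R.from_rotvec(o['orientation']); 
    d=r.inv().apply(np.array(target)-o['ee_pos'])/300
    best=None
    for k in(0,1):
        g=R.from_euler('z',yaw+k*np.pi)*R.from_rotvec([np.pi,0,0])
        v=(r.inv()*g).as_rotvec()/1.5
        if best is None or np.linalg.norm(v)<np.linalg.norm(best): best=v
    return d.round(4),best.round(4)
E
python3 - <<'E'
from h import *
im=get_image('top');g=cv2.cvtColor(im['pixels'],cv2.COLOR_RGB2GRAY)
def refine(p,sgn,r=5):
    x,y=map(int,p);w=g[y-r:y+r+1,x-r:x+r+1].astype(float)*sgn
    w=np.clip(w-np.percentile(w,70),0,None);Y,X=np.mgrid[y-r:y+r+1,x-r:x+r+1]
    return ((w*X).sum()/w.sum(),(w*Y).sum()/w.sum())
k=80/266
hp=[(125+c[0]*k,188+c[1]*k) for c in((83,72),(182,67),(104,203),(165,201))]
P=ray(im,[refine(p,-1,4) for p in hp],5)
print(fit(TR,P[:,:2]))
bp=[(257+(c[0]-266)*k,160+c[1]*k) for c in((367,45),(466,75),(350,180),(411,195))]
P=ray(im,bp,57);print('standoffs',fit(TR,P[:,:2]))
bc=[(257+(c[0]-266)*k,160+c[1]*k) for c in((354,20),(498,70),(298,207),(455,252))]
print('box',fit(np.array([[76,62],[76,-62],[-76,62],[-76,-62]]),ray(im,bc,32)[:,:2]))
t,th,_=fit(TR,ray(im,[refine(p,-1,4) for p in hp],5)[:,:2])
print(rel([*t,150],th),get_obs()['qpos'])
E
```

```text
(array([450.30816283, 336.89373957]), np.float64(0.07992592773776673), array([0.08072469, 0.01279004, 0.06363049, 0.0968824 ]))
standoffs (array([534.12673118,  -4.11262926]), np.float64(-0.2511359281809074), array([1.66254934, 3.09020337, 1.48948887, 2.9505615 ]))
box (array([527.95379513,  -7.30101837]), np.float64(-0.254792453050156), array([2.22727767, 7.18839089, 2.56580416, 2.58546786]))
(array([-1.1667, -0.6146,  0.2412]), array([-6.000e-04, -1.000e-04, -2.245e-01])) [ 1.29499074e+00  4.23595782e-01  1.63036255e+00 -1.10505658e-05
  1.08858108e+00 -1.90204928e-02]
```

Request:
step_arm --deltas '[[[-0.95, -0.5, 0], [0, 0, -0.2245], 1], [[-0.95, -0.5, 0], [0, 0, -0.2245], 1], [[-0.95, -0.5, 0], [0, 0, -0.2245], 1], [[-0.95, -0.5, 0], [0, 0, -0.2245], 1], [[-0.95, -0.5, 0], [0, 0, -0.2245], 1], [[-0.95, -0.5, 0], [0, 0, -0.2245], 1], [[-0.95, -0.5, 0], [0, 0, -0.2245], 1], [[-0.95, -0.5, 0], [0, 0, -0.2245], 1], [[-0.95, -0.5, 0], [0, 0, -0.2245], 1], [[-0.95, -0.5, 0], [0, 0, -0.2245], 1], [[-0.95, -0.5, 0], [0, 0, -0.2245], 1]]'

```text
t: 1.12
ee_pos: [396.1, 387.0, 222.6]
orientation: [0.124, -3.139, -0.0]
ft_force: [0.4, 0.1, 0.5]
width: 87.7
grasp_force: 0.0
```

```bash
python3 - <<'E'
from h import *
o=get_obs();print(o['t'],o['ee_pos'],rel([450.3,336.9,150],.08))
im=cam('wrist','w1.png');print(proj(im,[[450.3,336.9,35]]),np.round(im['T'],2))
E
```

```text
1.1167 [396.10180646 387.04731321 222.58007895] (array([-0.167 , -0.1809,  0.2419]), array([ 0.    , -0.0003, -0.0005]))
[[231.03089911 226.98912089]] [[-8.0000e-02  9.6000e-01  2.8000e-01  3.2014e+02]
 [ 1.0000e+00  8.0000e-02  2.0000e-02  3.8140e+02]
 [-0.0000e+00  2.8000e-01 -9.6000e-01  3.8557e+02]
 [ 0.0000e+00  0.0000e+00  0.0000e+00  1.0000e+00]]
```

View pics/w1.png

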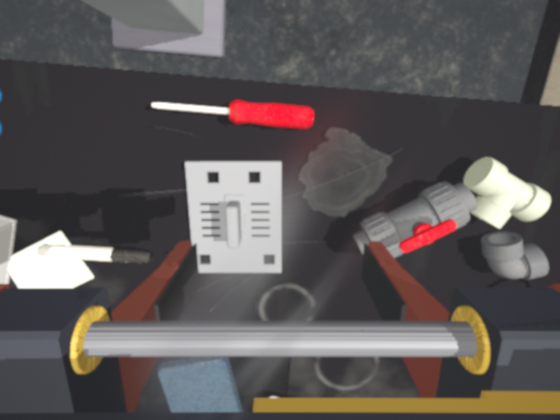

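The wrist view confirms the trapezoid, with the narrow pair near (212,178) and (254,178) and the wide pair near (206,260) and (270,260). The bar is around (232,222). I'll refine the cover pose from these holes.

```bash
python3 - <<'E'
from h import *
im=get_image('wrist');g=cv2.cvtColor(im['pixels'],cv2.COLOR_RGB2GRAY)
b=[c for c,s in blobs((g<80)[162:270,188:280],30,200)]
b=np.array(b)+[188,162];print(b.round(1))
if len(b)==4:
    P=ray(im,b,5)[:,:2]; f=min((fit(TR,P[list(p)]) for p in __import__('itertools').permutations(range(4))),key=lambda f:f[2].sum())
    print(f); print(rel([*f[0],80],f[1]))
E
```

```text
[[212.6 176.9]
 [253.9 176.7]
 [191.5 258. ]]
```

```bash
python3 - <<'E'
from h import *
im=get_image('wrist');g=cv2.cvtColor(im['pixels'],cv2.COLOR_RGB2GRAY)
def refine(p,r=9):
    x,y=p;w=g[y-r:y+r+1,x-r:x+r+1].astype(float);w=np.clip((np.median(w)-15)-w,0,60)
    Y,X=np.mgrid[y-r:y+r+1,x-r:x+r+1];return ((w*X).sum()/w.sum(),(w*Y).sum()/w.sum())
b=[refine(p) for p in((270,259),(206,259),(254,177),(212,177))];print(np.round(b,1))
f=fit(TR,ray(im,b,4)[:,:2]);print(f);print(rel([*f[0],10],f[1]))
E
```

```text
[[268.1 259.4]
 [202.8 259.5]
 [253.6 177.3]
 [212.2 177.2]]
(array([451.80037717, 337.24653512]), np.float64(0.07506224063553725), array([0.77756321, 1.23967649, 0.46228899, 0.26210572]))
(array([-0.1739, -0.1835,  0.7086]), array([-0.    , -0.0002,  0.0044]))
```

Request:
step_arm --deltas '[[[-0.171, -0.182, 0.2], [0, 0, 0.002], 1], [[-0.171, -0.182, 0.2], [0, 0, 0.002], 1], [[-0.171, -0.182, 0.35], [0, 0, 0.002], 1], [[-0.171, -0.182, 0.45], [0, 0, 0.002], 0.0], [[-0.171, -0.182, 0.55], [0, 0, 0.002], 0.0], [[-0.171, -0.182, 0.62], [0, 0, 0.002], 0.0], [[-0.171, -0.182, 0.68], [0, 0, 0.002], 0], [[-0.171, -0.182, 0.706], [0, 0, 0.002], 0], [[-0.171, -0.182, 0.706], [0, 0, 0.002], 0], [[-0.171, -0.182, 0.706], [0, 0, 0.002], -1], [[-0.171, -0.182, 0.706], [0, 0, 0.002], -1], [[-0.171, -0.182, 0.706], [0, 0, 0.002], -1], [[-0.171, -0.182, 0.706], [0, 0, 0.002], -1], [[-0.171, -0.182, 0.706], [0, 0, 0.002], -1], [[-0.171, -0.182, 0.706], [0, 0, 0.002], -1]]'

```text
t: 2.52
ee_pos: [452.2, 337.0, 11.6]
orientation: [-0.121, 3.138, 0.001]
ft_force: [-1.2, -0.9, 4.2]
width: 13.6
grasp_force: 30.0
```

Request:
step_arm --deltas '[[[0, 0, -0.05], [0, 0, 0], -1], [[0, 0, -0.15], [0, 0, 0], -1], [[0, 0, -0.28], [0, 0, 0], -1], [[0, 0, -0.4], [0, 0, 0], -1], [[0, 0, -0.53], [0, 0, 0], -1], [[0, 0, -0.66], [0, 0, 0], -1], [[0, 0, -0.8], [0, 0, 0], -1], [[-0.03, -0.11, -0.8], [0, 0, 0], -1], [[-0.06, -0.22, -0.8], [0, 0, 0], -1], [[-0.09, -0.33, -0.8], [0, 0, 0], -1], [[-0.12, -0.44, -0.8], [0, 0, 0], -1], [[-0.15, -0.51, -0.8], [0, 0, 0], -1], [[-0.15, -0.554, -0.8], [0, 0, 0], -1], [[-0.15, -0.554, -0.8], [0, 0, 0], -1], [[-0.15, -0.554, -0.8], [0, 0, 0], -1]]'

```text
t: 3.77
ee_pos: [508.9, 174.2, 250.7]
orientation: [0.118, -3.139, -0.0]
ft_force: [-0.5, 0.3, -1.8]
width: 13.6
grasp_force: 30.0
```

```bash
python3 - <<'E'
from h import *
o=get_obs();print(o['t'],o['ee_pos'],o['orientation'])
im=cam('wrist','w2.png');print(proj(im,[[530,-5,50]]),np.round(im['T'],2),im['fx'])
E
```

```text
3.7667 [508.91205739 174.2094561  250.7215702 ] [ 1.18362213e-01 -3.13863867e+00 -4.29748215e-04]
[[118.30215974 187.20439058]] [[-8.0000e-02  9.6000e-01  2.8000e-01  4.3299e+02]
 [ 1.0000e+00  7.0000e-02  2.0000e-02  1.6883e+02]
 [-0.0000e+00  2.8000e-01 -9.6000e-01  4.1374e+02]
 [ 0.0000e+00  0.0000e+00  0.0000e+00  1.0000e+00]] 332.4508521103688
```

View pics/w2.png

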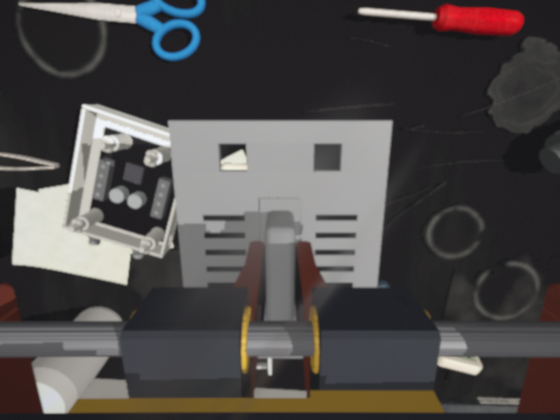

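The held cover shows its narrow holes near (233,157) and (328,157). The standoffs are visible in the box near (117,143), (152,155), (87,222) and (150,240). I'll zoom in on them.

```bash
python3 - <<'E'
import cv2
a=cv2.imread('pics/w2.png');cv2.imwrite('pics/w2c.png',cv2.resize(a[100:260,60:190],None,fx=3.7,fy=3.7,interpolation=cv2.INTER_CUBIC))
E
```

```text
(no output)
```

View pics/w2c.png

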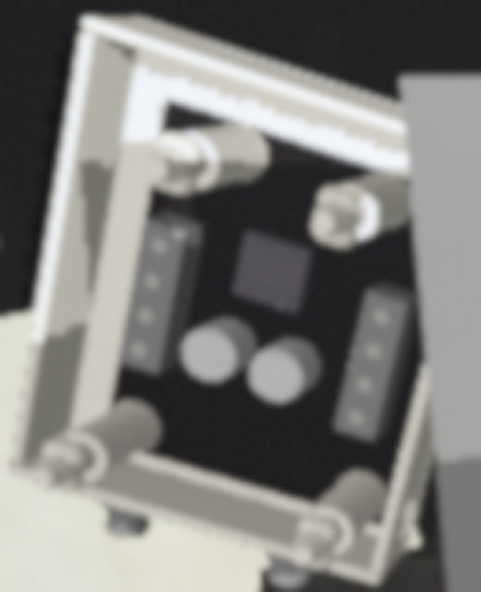

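```bash
python3 - <<'E'
from h import *
im=get_image('wrist')
f=lambda L:np.array(L)/3.7+[60-.4,100-.4]
tip=f([(45,465),(305,542),(160,172),(325,228)])[[1,0,3,2]]
sh=f([(88,455),(336,530),(200,160),(360,213)])[[1,0,3,2]]
for n,b,z in(('tip',tip,59),('sh',sh,40)): print(n,fit(TR,ray(im,b,z)[:,:2]))
bx=f([(82,20),(28,465),(383,578)]) # rim -x-y, +x-y, +x+y corners
print('box',fit([[-76,-62],[76,-62],[76,62]],ray(im,bx,32)[:,:2]))
g=cv2.cvtColor(im['pixels'],cv2.COLOR_RGB2GRAY)
# cover outline at underside/top plane: far edge row & side edges; narrow holes
o=get_obs();print(o['ee_pos'])
h=ray(im,[(233.5,157.5),(328,157.5)],o['ee_pos'][2]-7)
print(h, R.from_rotvec(o['orientation']).inv().apply(h-o['ee_pos']).round(1))
for c,s in blobs((g>130)[115:330,165:395],8000,60000): print(c,s)
print(g[121:195:1,233],g[157,215:255],g[157,308:348])
E
```

```text
tip (array([538.21886417,  -3.13440908]), np.float64(-0.25736857924821716), array([3.17613007, 2.26934489, 2.85192754, 2.60107548]))
sh (array([539.01014877,  -0.61873041]), np.float64(-0.25284553851997665), array([0.29200815, 0.31816622, 0.37368711, 0.30669454]))
box (array([530.7454135 ,  -2.92638171]), np.float64(-0.23281756349762156), array([3.08197748, 4.66885025, 2.34599855]))
[508.89777022 175.25940313 250.78096   ]
[[458.22899675 147.62438759 243.78096   ]
 [454.5305251  195.7147933  243.78096   ]] [[ 52.7 -23.6   7. ]
 [ 52.6  24.6   7. ]]
[121.81370099  68.01999426] 24407
[151 166 170 171 171 170 170 170 170 171 170 171 170 170 170 170 170 170
 169 170 168 159 131  86  50  36  35  35  35  38  52 100 159 199 219 225
 226 227 227 226 223 214 208 212 223 232 237 232 206 165 150 161 166 167
 167 168 168 167 167 167 167 167 167 166 166 166 167 166 166 167 167 166
 166 166] [166 166 162 151 126  96  75  78 103 132 161 185 202 214 222 224 226 226
 226 227 227 227 227 227 226 227 226 226 223 214 192 165 160 165 167 167
 168 167 167 168] [167 167 167 166 159 139 108  83  76  74  75  75  75  75  75  74  74  74
  74  74  73  71  72  71  70  69  69  68  67  66  68  78 106 140 161 168
 169 170 170 170]
```

```bash
python3 - <<'E'
from h import *
im=get_image('top')
print(ray(im,[(215,93),(365,93)],0).round(),ray(im,[(180,12),(445,5)],280).round())
b=get_image('top');c=get_image('side')
def tri(p,q):
    a=ray(b,[p],0)[0];A=np.array(b['T'])[:3,3];e=ray(c,[q],0)[0];E=np.array(c['T'])[:3,3]
    d1=a-A;d2=e-E;s=np.linalg.lstsq(np.c_[d1,-d2],E-A,rcond=None)[0];return A+s[0]*d1,E+s[1]*d2
print('cap',tri((326,99),(381,180)));print('oven top corner',tri((445,5),(500,119)))
print(ray(c,[(459,215)],280))
E
```

```text
[[ 827.  226.    0.]
 [ 840. -189.    0.]] [[ 886.  256.  280.]
 [ 929. -308.  280.]]
cap (array([745.1829924 , -61.91372022, 169.18280073]), array([749.83313699, -63.6197106 , 171.3667734 ]))
oven top corner (array([ 852.30076546, -260.23867238,  380.94829121]), array([ 872.15308141, -272.52712009,  401.7279468 ]))
[[ 700.0478225 -416.7692713  280.       ]]
```

Request:
step_arm --deltas '[[[-0.05, -0.08, -0.1], [0, 0, 0.03], -1], [[-0.1, -0.18, -0.163], [0, 0, 0.07], -1], [[-0.17, -0.28, -0.163], [0, 0, 0.11], -1], [[-0.23, -0.37, -0.163], [0, 0, 0.15], -1], [[-0.3, -0.47, -0.163], [0, 0, 0.19], -1], [[-0.37, -0.57, -0.163], [0, 0, 0.219], -1], [[-0.43, -0.66, -0.163], [0, 0, 0.219], -1], [[-0.479, -0.738, -0.163], [0, 0, 0.219], -1], [[-0.479, -0.738, -0.163], [0, 0, 0.219], -1], [[-0.479, -0.738, -0.163], [0, 0, 0.219], -1], [[-0.479, -0.738, -0.163], [0, 0, 0.219], -1], [[-0.479, -0.738, -0.163], [0, 0, 0.219], -1]]'

```text
t: 5.02
ee_pos: [669.1, -33.8, 299.7]
orientation: [-0.392, -3.116, -0.0]
ft_force: [0.6, -0.3, -2.4]
width: 14.0
grasp_force: 30.0
```

```bash
python3 - <<'E'
from h import *
o=get_obs();print(o['t'],o['ee_pos'],rel([539,-.6,150],-.253))
im=cam('wrist','w3.png')
B=np.array([539,-.6]);c,s=np.cos(-.253),np.sin(-.253);Q=TR@np.array([[c,-s],[s,c]]).T+B
p=proj(im,np.c_[Q,np.full(4,40)]);print(p.round())
x0,y0=np.maximum(p.min(0)-35,0).astype(int);x1,y1=(p.max(0)+35).astype(int)
k=min(790/(x1-x0),590/(y1-y0));a=cv2.imread('pics/w3.png')[y0:y1,x0:x1]
print(x0,y0,k);cv2.imwrite('pics/w3c.png',cv2.resize(a,None,fx=k,fy=k,interpolation=cv2.INTER_CUBIC))
E
```

```text
5.0167 [669.05367521 -33.8389989  299.65611423] (array([ 0.4471, -0.    ,  0.4992]), array([ 0.0001, -0.0005,  0.0019]))
[[312. 104.]
 [246. 104.]
 [301.   7.]
 [258.   7.]]
211 0 4.244604316546763
```

View pics/w3c.png

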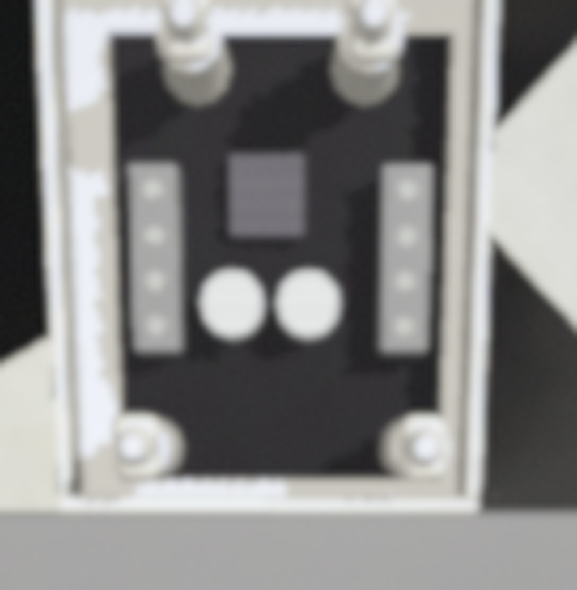

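The vertical view shows the tips clearly at crop positions (183,12), (370,12), (130,445) and (424,445). The shoulder rings sit just inside them.

```bash
python3 - <<'E'
from h import *
im=get_image('wrist');o=get_obs()
tip=np.array([(424,445),(131,445),(370,12),(183,12)])/4.2446+[211-.4,-.4]
r=R.from_rotvec(o['orientation'])
for z in(58,60):
    t,th,e=fit(TR,ray(im,tip,z)[:,:2]);print(z,t,th,e,rel([*t,100],th,o))
g=cv2.cvtColor(im['pixels'],cv2.COLOR_RGB2GRAY);print(g[100:190:1,280])
# held cover's narrow-end holes: dark quads in plate
m=cv2.inRange(g[121:200,170:395],0,140)
for c,s in blobs(m,150,900): 
    p=c+[170,121]; P=ray(im,[p],o['ee_pos'][2]-8);print(p.round(1),s,r.inv().apply(P-o['ee_pos']).round(1))
E
```

```text
58 [538.46955516  -4.39893311] -0.2504179044682044 [0.15802646 0.21863342 0.40035412 0.41734239] (array([ 0.4465, -0.0125,  0.6667]), array([ 0.0001, -0.0001,  0.0003]))
60 [538.75036639  -4.44771148] -0.2504179044682044 [0.1729321  0.10947363 0.50040894 0.53723517] (array([ 0.4455, -0.0125,  0.6667]), array([ 0.0001, -0.0001,  0.0003]))
[ 51  50  51  50  50  51  52  51  50  50  56  87 140 180 198 200 205 222
 234 229 203 175 167 167 168 168 167 168 167 167 167 167 167 166 166 166
 166 166 166 166 166 166 166 165 165 164 164 164 164 165 164 164 164 163
 163 163 163 163 163 163 163 163 163 163 163 163 163 163 163 162 162 162
 163 163 164 163 163 163 163 163 163 163 163 163 163 163 163 163 162 163]
[391.8 144.6] 220 [[59.2 57.5  8. ]]
[171.6 178.8] 190 [[ 41.6 -55.8   8. ]]
[327.  156.7] 800 [[53.1 24.9  8. ]]
```

Request:
step_arm --deltas '[[[0.1, -0.0145, 0], [0, 0, 0], -1], [[0.2, -0.0145, 0.05], [0, 0, 0], -1], [[0.3, -0.0145, 0.12], [0, 0, 0], -1], [[0.4, -0.0145, 0.22], [0, 0, 0], -1], [[0.4433, -0.0145, 0.33], [0, 0, 0], -1], [[0.4433, -0.0145, 0.44], [0, 0, 0], -1], [[0.4433, -0.0145, 0.54], [0, 0, 0], -1], [[0.4433, -0.0145, 0.62], [0, 0, 0], -1], [[0.4433, -0.0145, 0.67], [0, 0, 0], -1], [[0.4433, -0.0145, 0.685], [0, 0, 0], -1], [[0.4433, -0.0145, 0.685], [0, 0, 0], -1], [[0.4433, -0.0145, 0.685], [0, 0, 0], -1]]'

```text
t: 6.12
ee_pos: [540.3, -6.0, 95.1]
orientation: [0.393, 3.116, 0.0]
ft_force: [1.0, -0.4, -1.4]
width: 14.2
grasp_force: 30.0
```

```bash
python3 - <<'E'
from h import *
o=get_obs();print(o['t'],o['ee_pos'],o['ft_force'],o['moment'])
a=cam('wrist','w4.png');a=cam('side')
p=proj(a,[[535,-4,60]])[0].astype(int);print(p)
c=a['pixels'][p[1]-50:p[1]+50,p[0]-65:p[0]+65,::-1]
cv2.imwrite('pics/w4c.png',np.hstack([cv2.resize(cv2.imread('pics/w4.png'),(400,300)),cv2.resize(c,(390,300),interpolation=cv2.INTER_CUBIC)]))
E
```

```text
6.1167 [540.34095066  -6.02724646  95.12183804] [ 1.00042076 -0.42825252 -1.35479141] [-0.00704301  0.01985762  0.02382946]
[298 213]
```

View pics/w4c.png

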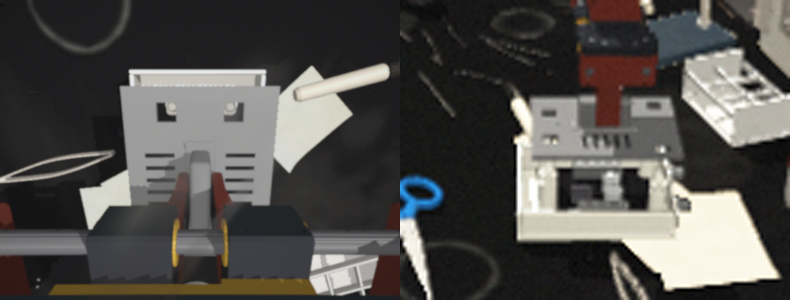

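Tips can be seen through the narrow holes: left tip in the hole at about (165,110), right tip in the one at about (234,111). I'll compare them at full resolution.

```bash
python3 - <<'E'
from h import *
a=cv2.imread('pics/w4.png');c=a[130:185,205:355]
cv2.imwrite('pics/w4d.png',cv2.resize(c,None,fx=5,fy=5,interpolation=cv2.INTER_CUBIC))
E
```

```text
(no output)
```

View pics/w4d.png

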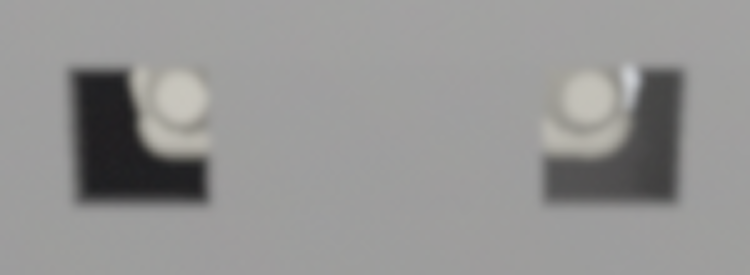

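```bash
python3 - <<'E'
from h import *
im=get_image('wrist');o=get_obs();r=R.from_rotvec(o['orientation'])
f=lambda L:np.array(L)/5+[205-.4,130-.4]
h=r.inv().apply(ray(im,f([(140,136),(613,136)]),o['ee_pos'][2]-6.6)-o['ee_pos'])
t=r.inv().apply(ray(im,f([(181,97),(588,97)]),60)-o['ee_pos'])
print(h.round(1),t.round(1),(t-h).mean(0).round(2),o['orientation'])
E
```

```text
[[ 53.2 -23.3   6.5]
 [ 53.2  24.9   6.5]] [[ 53.8 -22.3  35.5]
 [ 53.8  25.8  35.6]] [ 0.62  0.95 29.1 ] [3.93412950e-01 3.11427525e+00 3.32476542e-04]
```

Aligned within 1 mm, so I'll correct by (+0.6, +0.95) and lower onto the noses.

Request:
step_arm --deltas '[[[0.002, 0.003, 0.02], [0, 0, 0], -1], [[0.002, 0.003, 0.04], [0, 0, 0], -1], [[0.002, 0.003, 0.06], [0, 0, 0], -1], [[0.002, 0.003, 0.075], [0, 0, 0], -1], [[0.002, 0.003, 0.085], [0, 0, 0], -1], [[0.002, 0.003, 0.095], [0, 0, 0], -1], [[0.002, 0.003, 0.102], [0, 0, 0], -1], [[0.002, 0.003, 0.102], [0, 0, 0], -1]]'

```text
t: 6.93
ee_pos: [539.6, -5.4, 63.3]
orientation: [-0.394, -3.117, 0.0]
ft_force: [-0.3, 0.1, -1.2]
width: 13.8
grasp_force: 30.0
```

Request:
step_arm --deltas '[[[0, 0, 0.002], [0, 0, 0], -1], [[0, 0, 0.002], [0, 0, 0], -0.4], [[0, 0, 0.002], [0, 0, 0], -0.4], [[0, 0, 0.002], [0, 0, 0], -0.4], [[0, 0, 0.01], [0, 0, 0], -0.4], [[0, 0, 0.016], [0, 0, 0], -0.4], [[0, 0, 0.02], [0, 0, 0], -0.4], [[0, 0, 0.02], [0, 0, 0], -0.4]]'

```text
t: 7.6
ee_pos: [539.2, -5.3, 57.3]
orientation: [-0.394, -3.116, 0.0]
ft_force: [-0.4, 0.2, 0.0]
width: 26.6
grasp_force: 0.0
```

```bash
python3 - <<'E'
from h import *
o=get_obs();print(o['ee_pos'],o['ft_force'],o['moment'],o['width'])
a=cam('wrist','w5.png');s=cam('side');p=[298,213]
c=s['pixels'][p[1]-40:p[1]+60,p[0]-65:p[0]+65,::-1]
cv2.imwrite('pics/w5c.png',np.hstack([cv2.resize(cv2.imread('pics/w5.png')[100:310,140:420],(400,300)),cv2.resize(c,(390,300),interpolation=cv2.INTER_CUBIC)]))
E
```

```text
[539.22627332  -5.31333092  57.32795637] [-0.3898759   0.18690651  0.0340965 ] [ 0.0375404  -0.00597077  0.03054824] 26.635470960858147
```

View pics/w5c.png

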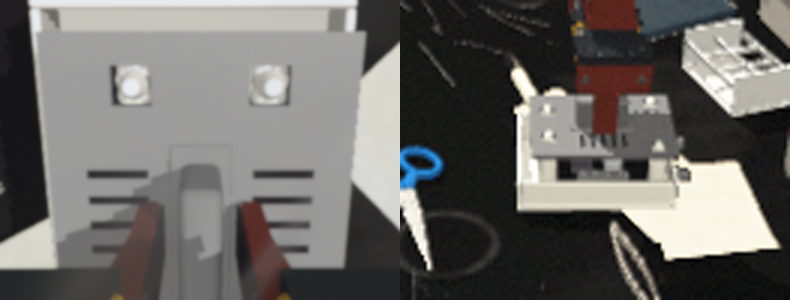

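All four pins stand through the holes and the cover rests level on the noses. Now I'll grip the bar low and press with the fingertips on the plate.

Request:
step_arm --deltas '[[[0, 0, 0], [0, 0, 0], -1], [[0, 0, 0], [0, 0, 0], -1], [[0, 0, 0], [0, 0, 0], -1], [[0, 0, 0.004], [0, 0, 0], -1], [[0, 0, 0.008], [0, 0, 0], -1], [[0, 0, 0.011], [0, 0, 0], -1], [[0, 0, 0.014], [0, 0, 0], -1]]'

```text
t: 8.28
ee_pos: [540.3, -5.3, 55.0]
orientation: [0.394, 3.115, 0.0]
ft_force: [-2.9, 1.4, 9.5]
width: 13.7
grasp_force: 30.0
```

Request:
step_arm --deltas '[[[0, 0, 0.004], [0, 0, 0], -1], [[0, 0, 0.008], [0, 0, 0], -1], [[0, 0, 0.012], [0, 0, 0], -1], [[0, 0, 0.014], [0, 0, 0], -1]]'

```text
t: 8.62
ee_pos: [539.5, -5.3, 49.5]
orientation: [0.394, 3.116, 0.0]
ft_force: [-0.2, 0.1, 0.7]
width: 13.7
grasp_force: 30.0
```

Request:
step_arm --deltas '[[[0, 0, 0.004], [0, 0, 0], -1], [[0, 0, 0.008], [0, 0, 0], -1], [[0, 0, 0.012], [0, 0, 0], -1], [[0, 0, 0.015], [0, 0, 0], -1], [[0, 0, 0.017], [0, 0, 0], -1]]'

```text
t: 9.03
ee_pos: [539.6, -5.3, 46.0]
orientation: [-0.394, -3.117, 0.0]
ft_force: [-8.8, 0.7, 31.2]
width: 13.8
grasp_force: 30.0
```

Request:
step_arm --deltas '[[[0, 0, 0.002], [0, 0, 0], -1], [[0, 0, 0.004], [0, 0, 0], -1], [[0, 0, 0.004], [0, 0, 0], -1]]'

```text
t: 9.28
ee_pos: [539.9, -5.4, 45.8]
orientation: [0.394, 3.116, -0.0]
ft_force: [-10.2, -0.5, 35.1]
width: 13.9
grasp_force: 30.0
```

```bash
python3 - <<'E'
from h import *
o=get_obs();print(o['ee_pos'],o['ft_force'],o['moment'],o['orientation'])
E
```

```text
[539.85410203  -5.42863711  45.83125317] [-10.2273936   -0.47702576  35.06702101] [-0.00582471  1.83001085 -0.02989853] [ 3.93866158e-01  3.11602824e+00 -1.04047556e-04]
```

Request:
step_arm --deltas '[[[0, 0, -0.006], [0, 0, 0], -1], [[0, 0, -0.006], [0, 0, 0], -0.4], [[0, 0, -0.006], [0, 0, 0], -0.4], [[0, 0, -0.006], [0, 0, 0], -0.4], [[0, 0, -0.05], [0, 0, 0], -0.4], [[0, 0, -0.12], [0, 0, 0], -0.4], [[0, 0, -0.18], [0, 0, 0], -0.4], [[-0.08, 0, -0.18], [0, 0, 0], -1], [[-0.173, 0, -0.18], [0, 0, 0], -1], [[-0.173, 0, -0.14], [0, 0, 0], -1], [[-0.173, 0, -0.09], [0, 0, 0], -1], [[-0.173, 0, -0.04], [0, 0, 0], -1], [[-0.173, 0, -0.02], [0, 0, 0], -1], [[-0.173, 0, -0.013], [0, 0, 0], -1]]'

```text
t: 10.45
ee_pos: [588.1, -18.2, 45.0]
orientation: [-0.394, -3.113, 0.0]
ft_force: [-3.9, -0.0, 4.2]
width: 0.6
grasp_force: 2.2
```

Request:
step_arm --deltas '[[[0, 0, 0.004], [0, 0, 0], -1], [[0, 0, 0.007], [0, 0, 0], -1], [[0, 0, 0.01], [0, 0, 0], -1]]'

```text
t: 10.7
ee_pos: [589.3, -18.2, 44.6]
orientation: [-0.394, -3.116, 0.0]
ft_force: [-6.4, -0.4, 10.9]
width: 0.5
grasp_force: 5.5
```

Request:
step_arm --deltas '[[[0, 0, 0.005], [0, 0, 0], -1], [[0, 0, 0.01], [0, 0, 0], -1], [[0, 0, 0.015], [0, 0, 0], -1], [[0, 0, 0.015], [0, 0, 0], -1]]'

```text
t: 11.03
ee_pos: [590.1, -18.3, 43.1]
orientation: [0.394, 3.116, -0.0]
ft_force: [-12.1, 0.6, 34.1]
width: 0.7
grasp_force: 16.8
```

Request:
step_arm --deltas '[[[0, 0, -0.05], [0, 0, 0], -1], [[0, 0, -0.12], [0, 0, 0], -1], [[0, 0, -0.19], [0, 0, 0], -1], [[0.1, 0, -0.19], [0, 0, 0], -1], [[0.2, 0, -0.19], [0, 0, 0], -1], [[0.3, 0, -0.19], [0, 0, 0], -1], [[0.346, 0, -0.18], [0, 0, 0], -1], [[0.346, 0, -0.14], [0, 0, 0], -1], [[0.346, 0, -0.09], [0, 0, 0], -1], [[0.346, 0, -0.05], [0, 0, 0], -1], [[0.346, 0, -0.03], [0, 0, 0], -1], [[0.346, 0, -0.025], [0, 0, 0], -1], [[0.346, 0, -0.025], [0, 0, 0], -1]]'

```text
t: 12.12
ee_pos: [489.5, 7.6, 47.0]
orientation: [0.394, 3.116, 0.0]
ft_force: [-0.5, 0.5, 0.6]
width: 0.3
grasp_force: 0.0
```

Request:
step_arm --deltas '[[[0, 0, 0.007], [0, 0, 0], -1], [[0, 0, 0.014], [0, 0, 0], -1], [[0, 0, 0.02], [0, 0, 0], -1], [[0, 0, 0.025], [0, 0, 0], -1], [[0, 0, 0.025], [0, 0, 0], -1]]'

```text
t: 12.53
ee_pos: [489.5, 7.9, 43.1]
orientation: [0.394, 3.116, 0.001]
ft_force: [-13.8, 1.8, 51.6]
width: 0.4
grasp_force: 25.6
```

Request:
step_arm --deltas '[[[0, 0, -0.03], [0, 0, 0], -1], [[0, 0, -0.1], [0, 0, 0], -1], [[0, 0, -0.2], [0, 0, 0], -1], [[0, 0, -0.33], [0, 0, 0], -1], [[0, 0, -0.46], [0, 0, 0], 0], [[0, 0, -0.6], [0, 0, 0], 1], [[0, 0, -0.7], [0, 0, 0], 1], [[0.1, 0, -0.7], [0, 0, 0], 1], [[0.1, 0, -0.7], [0, 0, 0], 1], [[0.1, 0, -0.7], [0, 0, 0], 1], [[0.1, 0, -0.7], [0, 0, 0], 1]]'

```text
t: 13.45
ee_pos: [460.3, 15.0, 249.5]
orientation: [0.394, 3.116, 0.0]
ft_force: [0.5, -0.6, 0.0]
width: 43.7
grasp_force: 0.0
```

```bash
python3 - <<'E'
from h import *
o=get_obs();im=cam('wrist','w6.png');print(o['t'],o['ee_pos'])
g=cv2.cvtColor(im['pixels'],cv2.COLOR_RGB2GRAY)
c,s=np.cos(-.25),np.sin(-.25);M=np.array([[c,-s],[s,c]]);B=np.array([538.6,-4.6])
# plate side edges along y at x=+-36 and +-64 : grey profile, apparent width -> height
for X in(62,38,-38,-62):
    L=np.arange(-75,75,.25);P=np.c_[np.c_[np.full(len(L),X),L]@M.T+B,np.full(len(L),45)]
    uv=proj(im,P).astype(np.float32);v=cv2.remap(g,uv[None,:,0],uv[None,:,1],cv2.INTER_LINEAR)[0].astype(int)
    d=np.gradient(cv2.GaussianBlur(v.astype(np.float32)[:,None],(1,9),2)[:,0] if 0 else np.convolve(v,np.ones(5)/5,'same'))
    n=lambda a,b:L[(L>a)&(L<b)][np.argmax(np.abs(d[(L>a)&(L<b)]))]
    print(X,'edges',n(-70,-46),n(46,70),v[::30])
# tips through the holes
for q in TR: print(q,proj(im,[[*(M@q+B),58]]).round(0))
E
```

```text
13.45 [460.32865726  15.02770844 249.47898867]
62 edges -55.0 55.75 [136 136 139 194 228 253 207 206 205 204 204 204 203 203 182 224 254 197
 117  79]
38 edges -49.25 50.0 [141 140 134 136 204 205 206 205 205 197 197 199 204 203 204 204 204  95
 129 137]
-38 edges -64.0 54.5 [ 45  51 231 203 205 205 206 207 208 210 211 212 212 212 212 210 209 209
 255 255]
-62 edges -64.0 58.25 [ 40  41 232 204 206 206 205 206 207 208 210 212 213 214 213 213 212 212
 111 145]
[52 40] [[313. 291.]]
[ 52 -40] [[246. 291.]]
[-52  24] [[301. 208.]]
[-52 -24] [[258. 208.]]
```

Under 34 N and 52 N both ends stopped at the same height, with the fingertips around 43–45 mm. That is the home level; unclicked would be about 56 mm. The gripper is clear and the cover is released, so I'll hand in.

```bash
python3 -c "
from workcell import *
print(close_job())"
```

```text
the job is handed in; nothing more can be done
None
```

The matching cover is clicked onto all four standoffs and sits home by touch: I pressed both ends with 34 to 52 N and they stopped at the same height. I let go and handed the job in at about 13.5 s, leaving the spare cover, marker and forceps alone.

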